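# Lock the power modules on the burn-in bench and switch on

## Task

Lock every power module on the bench by pushing a spring cotter's straight leg through the cross hole of its brass stud until the collar meets the stud and the bow has snapped over. Only when all modules are locked, take the key from its rack, push it fully down into the key switch's cylinder and turn it clockwise as far as it goes; then draw the key out and stand it fully down in its rack again. A cotter left over is not needed; leave the other tools and parts where they are.

Things in the scene. Friction and masses are not known exactly. Their poses are not given: they have to be found in the camera images.
- studA_hole (a point): Centre of the cross hole (9 mm wide, 8 high) in power module A's upright brass stud (22 mm across, top at 62), 45 mm above the table; None if absent. x along the hole, its -x end free and facing the robot; z up. The module (3.5 kg, stands by its weight): carrier 70 mm wide, 24 high, from 19 mm before the stud to 111 behind; grey converter, 74 high, from 30 mm behind; strap up to 33.
- studB_hole (a point): Centre of the cross hole (9 mm wide, 8 high) in power module B's upright brass stud (22 mm across, top at 62), 45 mm above the table; None if absent. x along the hole, its -x end free and facing the robot; z up. The module (3.5 kg, stands by its weight): carrier 70 mm wide, 24 high, from 19 mm before the stud to 111 behind; grey converter, 74 high, from 30 mm behind; strap up to 33.
- studC_hole (a point): Centre of the cross hole (9 mm wide, 8 high) in power module C's upright brass stud (22 mm across, top at 62), 45 mm above the table; None if absent. x along the hole, its -x end free and facing the robot; z up. The module (3.5 kg, stands by its weight): carrier 70 mm wide, 24 high, from 19 mm before the stud to 111 behind; grey converter, 74 high, from 30 mm behind; strap up to 33.
- studD_hole (a point): Centre of the cross hole (9 mm wide, 8 high) in power module D's upright brass stud (22 mm across, top at 62), 45 mm above the table; None if absent. x along the hole, its -x end free and facing the robot; z up. The module (3.5 kg, stands by its weight): carrier 70 mm wide, 24 high, from 19 mm before the stud to 111 behind; grey converter, 74 high, from 30 mm behind; strap up to 33.
- cotter1: Loose spring cotter (R-shaped hair pin, 45 g, 5.5 mm wire) lying flat. Red grip tab 26 (x) by 20 (y) by 12 (z) mm; origin: centre of the tab's underside. Straight leg along +x at z = 6 mm, tip 78 mm out; a 14 mm collar on it, front face at x = 33 mm, stops at the stud. Bow on the +y side, out to y = 22 mm, its waist at x = 53 mm. Pushing it home takes 5 to 15 N. Works either way up.
- cotter1_seat (a point): Point on that cotter's leg, 44 mm ahead of the tab's centre, that lies at the centre of the stud's hole when the cotter is home (collar against the stud; about 2 mm of play, and the freed cotter may hang or swing by up to some 0.25 rad).
- cotter2: Loose spring cotter (R-shaped hair pin, 45 g, 5.5 mm wire) lying flat. Red grip tab 26 (x) by 20 (y) by 12 (z) mm; origin: centre of the tab's underside. Straight leg along +x at z = 6 mm, tip 78 mm out; a 14 mm collar on it, front face at x = 33 mm, stops at the stud. Bow on the +y side, out to y = 22 mm, its waist at x = 53 mm. Pushing it home takes 5 to 15 N. Works either way up.
- cotter2_seat (a point): Point on that cotter's leg, 44 mm ahead of the tab's centre, that lies at the centre of the stud's hole when the cotter is home (collar against the stud; about 2 mm of play, and the freed cotter may hang or swing by up to some 0.25 rad).
- cotter3: Loose spring cotter (R-shaped hair pin, 45 g, 5.5 mm wire) lying flat. Red grip tab 26 (x) by 20 (y) by 12 (z) mm; origin: centre of the tab's underside. Straight leg along +x at z = 6 mm, tip 78 mm out; a 14 mm collar on it, front face at x = 33 mm, stops at the stud. Bow on the +y side, out to y = 22 mm, its waist at x = 53 mm. Pushing it home takes 5 to 15 N. Works either way up.
- cotter3_seat (a point): Point on that cotter's leg, 44 mm ahead of the tab's centre, that lies at the centre of the stud's hole when the cotter is home (collar against the stud; about 2 mm of play, and the freed cotter may hang or swing by up to some 0.25 rad).
- cotter4: Loose spring cotter (R-shaped hair pin, 45 g, 5.5 mm wire) lying flat. Red grip tab 26 (x) by 20 (y) by 12 (z) mm; origin: centre of the tab's underside. Straight leg along +x at z = 6 mm, tip 78 mm out; a 14 mm collar on it, front face at x = 33 mm, stops at the stud. Bow on the +y side, out to y = 22 mm, its waist at x = 53 mm. Pushing it home takes 5 to 15 N. Works either way up.
- cotter4_seat (a point): Point on that cotter's leg, 44 mm ahead of the tab's centre, that lies at the centre of the stud's hole when the cotter is home (collar against the stud; about 2 mm of play, and the freed cotter may hang or swing by up to some 0.25 rad).
- key: Loose switch key, 40 g, standing blade down in its rack: flat steel blade 16 mm (x) by 5 mm (y), 28 mm long, under an orange handle 30 mm (x) by 10 mm (y), from 28 to 60 mm above the origin. Origin: centre of the blade's lower end; z up. It fits turned half round too.
- keyrack: Fixed yellow block 64 x 44 mm, 34 mm high, with a 26 mm deep slot 18.5 mm (x) by 7.5 mm (y) in its top that holds the key with its handle up. Origin: centre of the underside.
- slot (a point): Centre of the floor of the slot in the switch's turning cylinder, 30 mm above the table; z up, x along the slot: 18.5 mm (x) by 7.5 mm (y), 26 mm deep, open at the top. Turns with the cylinder (34 mm square steel plug in a round black knob, 54 mm across), which stands on a fixed grey box 92 x 92 mm, 30 mm high.
- cylinder (a joint): Angle of the key switch's cylinder, rad, growing clockwise seen from above: off at 0 to 0.25, fully on at its stop at 1.4. Turns against slight friction (0.06 N m) and stays where it is left; the key has about 0.15 rad of play either way in the slot.
- marker: black marker pen (loose bystander, leave alone). Origin near its middle, on the underside.
- screwdriver: green-handled screwdriver (loose bystander, leave alone). Origin near its middle, on the underside.
- pliers: orange-handled pliers (loose bystander, leave alone). Origin near its middle, on the underside.
- meter: yellow hand multimeter (loose bystander, leave alone). Origin near its middle, on the underside.
- jar: small clear parts jar (loose bystander, leave alone). Origin near its middle, on the underside.
- partsbin: blue open parts bin (loose bystander, leave alone). Origin near its middle, on the underside.

How it is judged:
On the way, in this order (a step that is already met when the one before it is completed fails the run):
1. every module present is locked by a cotter: leg through the stud's hole up to the collar, bow snapped over (((distance between cotter1_seat and studA_hole below 0.005 m and angle between the x axis of cotter1 and the x axis of studA_hole, either way round below 0.4 rad) or (distance between cotter2_seat and studA_hole below 0.005 m and angle between the x axis of cotter2 and the x axis of studA_hole, either way round below 0.4 rad) or (distance between cotter3_seat and studA_hole below 0.005 m and angle between the x axis of cotter3 and the x axis of studA_hole, either way round below 0.4 rad) or (distance between cotter4_seat and studA_hole below 0.005 m and angle between the x axis of cotter4 and the x axis of studA_hole, either way round below 0.4 rad)) and ((distance between cotter1_seat and studB_hole below 0.005 m and angle between the x axis of cotter1 and the x axis of studB_hole, either way round below 0.4 rad) or (distance between cotter2_seat and studB_hole below 0.005 m and angle between the x axis of cotter2 and the x axis of studB_hole, either way round below 0.4 rad) or (distance between cotter3_seat and studB_hole below 0.005 m and angle between the x axis of cotter3 and the x axis of studB_hole, either way round below 0.4 rad) or (distance between cotter4_seat and studB_hole below 0.005 m and angle between the x axis of cotter4 and the x axis of studB_hole, either way round below 0.4 rad)) and ((distance between cotter1_seat and studC_hole below 0.005 m and angle between the x axis of cotter1 and the x axis of studC_hole, either way round below 0.4 rad) or (distance between cotter2_seat and studC_hole below 0.005 m and angle between the x axis of cotter2 and the x axis of studC_hole, either way round below 0.4 rad) or (distance between cotter3_seat and studC_hole below 0.005 m and angle between the x axis of cotter3 and the x axis of studC_hole, either way round below 0.4 rad) or (distance between cotter4_seat and studC_hole below 0.005 m and angle between the x axis of cotter4 and the x axis of studC_hole, either way round below 0.4 rad)) and ((distance between cotter1_seat and studD_hole below 0.005 m and angle between the x axis of cotter1 and the x axis of studD_hole, either way round below 0.4 rad) or (distance between cotter2_seat and studD_hole below 0.005 m and angle between the x axis of cotter2 and the x axis of studD_hole, either way round below 0.4 rad) or (distance between cotter3_seat and studD_hole below 0.005 m and angle between the x axis of cotter3 and the x axis of studD_hole, either way round below 0.4 rad) or (distance between cotter4_seat and studD_hole below 0.005 m and angle between the x axis of cotter4 and the x axis of studD_hole, either way round below 0.4 rad))), for 0.2 s.
2. the key is fully down in the cylinder, which is still off (horizontal distance between key and slot below 0.005 m and z of key in the frame of slot below 0.005 m and angle between key's own z axis and vertical below 0.15 rad and value of joint cylinder below 0.6 rad), for 0.1 s.
3. the key has turned the cylinder to on (horizontal distance between key and slot below 0.005 m and z of key in the frame of slot below 0.005 m and angle between key's own z axis and vertical below 0.15 rad and value of joint cylinder above 1.2 rad), for 0.2 s.
4. the key is back in its rack with the switch on (horizontal distance between key and keyrack below 0.005 m and z of key in the frame of keyrack below 0.013 m and angle between key's own z axis and vertical below 0.15 rad and value of joint cylinder above 1.2 rad), for 0.2 s.
At the end, for the whole second after the job is handed in: Each module has a cotter home (its seat point within 5 mm of the hole's centre, leg within 0.4 rad of the hole's axis); the cylinder is beyond 1.2 rad; the key stands in its rack, at rest (tip within 5 mm of the slot's centre and of its floor, upright within 0.15 rad) (all of step 1 and all of step 4 and linear speed of key below 0.02 m/s); the robot touches nothing.
It fails at once if a bystander (marker, screwdriver, pliers, meter, jar or parts bin) is moved more than 5 cm (distance of any of marker, screwdriver, pliers, meter, jar, partsbin from where it was at the start of the episode above 0.05 m).
Of moduleA, moduleB, moduleC, moduleD only 3 to 4 are there at a start; the rules pass over those that are not, and their reading is None.
At some moment in a run one of cotter1, cotter2, cotter3, cotter4 may be knocked a few centimetres aside while the robot is not near it.
It also fails if it takes over 210 s, if anything falls off the work surface, if the arm or the gripper's body presses on something with over 40 N, if the wrist force passes 120 N, or if a joint passes its speed limit or range.

## Robot

A 6-joint arm with a two-finger parallel gripper is mounted at the origin on the work surface. World frame = base frame: x ahead of the robot, y to its left, z up, the work surface at z = 0. Lengths are in m, angles in rad, forces in N, time in s.
With the tool pointing down it reaches from about 0.325 to 0.75 m from the base axis. Payload 7.6 kg.
Tool frame: the origin (TCP) lies midway between the tips of the shut fingers; the grasp point (between the pads) lies 19 mm behind it; z points along the fingers, y is the line along which they close (so a half turn about z gives the same grasp; the last joint's range is limited). The gripper opens to 85 mm and grips with 20 to 120 N. Pads are 22 mm wide; open, the fingers measure 114 mm over their backs; the gripper's body (76 mm by 85 mm) begins 54 mm behind the grasp point. The pads swing forward as they close: fully open they stand 13 mm farther back than shut.
Start: joints at [1.261, 0.052, 1.401, -0, 1.689, -0.07], TCP at [0.125, 0.51, 0.231] pointing down, gripper open.
Joint ranges: [-2.9, 2.9], [-0.91, 2.17], [0.12, 2.37], [-1.06, 4.2], [0.26, 2.73], [-2.93, 2.93]. Speed limits (rad/s): [2.57, 2.57, 3.01, 3.14, 3.14, 3.14].

## Interface

Orientations are given as a 3x3 rotation matrix whose columns are the frame's x, y, z axes.
In Python, from plant import env gives the robot as it stands. Calls block until the motion is done:
- env.move_pose(position, orientation): joint-space move of the TCP to a pose.
- env.servo_line(position, feed=0.15, frame=None, f_stop=None): straight line of the TCP; frame=None keeps the orientation; feed is the mean speed in m/s. With f_stop (N) it stops when the force on the tool has changed by that much, and returns True; else False.
- env.goto_joints(angles): joint-space move.
- env.gripper_to(opening): finger opening in m; the grip force is fixed at half the most; returns when the fingers have stopped.
- env.pause(seconds).
- env.ik(position, orientation): joint angles nearest the present ones, or None.
- env.camera(name): name is "side" or "top" or "wrist"; returns (picture, depth): 480x640x3 uint8, red, green, blue; 480x640 float32, m along the optical axis (not along the pixel's ray), 0 where there is no reading.
- env.camera_model(name): a dict with "fx", "fy", "cx", "cy" (pixels), "k1" (the pictures are not rectified: a ray, as slopes to the right and down, at radius r is drawn at 1 + k1 r^2 times it, then the intrinsics apply), "position" and "rotation" of the camera in the world. Camera axes: x right, y up, looking along -z (the intrinsics and any distortion apply to the point x, -y, -z); pixel columns grow to the right and rows downward; lengths in m; the calibration is good to about 2 mm. A picture is of the moment at which its call begins: read the wrist's pose just before it. camera_model takes no time and is no camera call; for the wrist camera it gives the pose at the moment of the call.
A pose or a line that the arm cannot do raises env.MotionError and nothing moves.
- env.close_job(): hands the job in; it is judged then, once.
Trained networks look in the newest picture that a camera, given by its name, has taken for a name from the list of things; names that differ only in an ending like _2 or _b are one class to them, and where a whole thing is asked for, a point or a joint stands for the part that bears it (a point fixed in the world has none). Each returns a list of dicts, best first, with "score" (0 to 1); they miss things now and then, are a little off and sometimes report something else, mostly with a low value. They report only what shows in the picture. A call takes as long as a camera call.
- env.recognise(camera, query): "location" ([column, row] in pixels, amid what is visible of it).
- env.tip_of(camera, query): "location" ([column, row] in pixels: a listed point, or the origin of a listed thing).
Readings, each from a call of its own:
- env.read_t(): time.
- env.read_joints(): joint angles.
- env.read_dq(): joint speeds.
- env.read_joint_efforts(): joint torques, N m.
- env.read_tool_pos(): TCP position.
- env.read_tool_rot(): TCP orientation.
- env.read_contact_force(): force on the tool from outside, world axes, zero at the start.
- env.read_wrist_torque(): the same for the moment, N m.
- env.read_opening(): finger opening in m.
- env.read_gripper_force(): force on a finger pad.
Only numpy, scipy, OpenCV 4.12 (cv2) and the standard library are available. Lean on these libraries where they do the work, as an engineer would, in place of code of your own. Each camera call takes 0.05 s, during which the arm holds its last target. There are 200 camera calls.

## Working session

There is one attempt and no reset: what is moved stays moved. The work goes in short steps, each a Python script; the robot and the scene stay as the last script left them, time stands still between calls to the robot, and variables do not carry over. Pictures are saved under pics/ and viewed, at most 14 in all, crops included, and the job is handed in when it is done.

```bash
ls; mkdir -p pics; cat > h.py <<'E'
import numpy as np, cv2
from plant import env
def snap(name,fn=None):
    m=env.camera_model(name); im,d=env.camera(name)
    if fn: cv2.imwrite('pics/'+fn,im[:,:,::-1])
    return m,im,d
def ray(m,px):
    u=(px[0]-m['cx'])/m['fx']; v=(px[1]-m['cy'])/m['fy']
    rd=np.hypot(u,v); r=rd
    for _ in range(20): r=rd/(1+m['k1']*r*r)
    s=r/rd if rd>0 else 1
    return np.array([u*s,-v*s,-1.])
def at_z(m,px,z):
    R=np.array(m['rotation']);p=np.array(m['position']);w=R@ray(m,px)
    return p+w*(z-p[2])/w[2]
def at_d(m,px,d):
    return np.array(m['position'])+np.array(m['rotation'])@ray(m,px)*d
def proj(m,P):
    q=np.array(m['rotation']).T@(np.array(P)-np.array(m['position']))
    u,v=q[0]/-q[2],-q[1]/-q[2]; s=1+m['k1']*(u*u+v*v)
    return np.array([m['cx']+m['fx']*u*s,m['cy']+m['fy']*v*s])
E
python3 - <<'E'
from h import *
for c in ['top','side','wrist']:
    m,im,d=snap(c,c+'0.png'); print(c,{k:np.round(v,3).tolist() for k,v in m.items()})
    for q in ['studA_hole','studB_hole','studC_hole','studD_hole','cotter1','cotter1_seat','key','keyrack','slot']:
        if c=='wrist': continue
        print(q,[(np.round(x['location']).tolist(),round(x['score'],2)) for x in env.tip_of(c,q)[:5]])
print(env.read_t())
E
```

```text
pics
plant.py
top {'fx': 463.759, 'fy': 463.759, 'cx': 325.845, 'cy': 234.638, 'k1': -0.021, 'position': [0.454, -0.014, 1.107], 'rotation': [[0.0, 0.998, -0.063], [-1.0, 0.001, 0.011], [0.011, 0.063, 0.998]]}
studA_hole [([290.0, 198.0], 0.69), ([379.0, 241.0], 0.5)]
studB_hole [([169.0, 163.0], 0.2)]
studC_hole [([240.0, 184.0], 0.69)]
studD_hole [([398.0, 187.0], 0.97)]
cotter1 [([339.0, 272.0], 0.78), ([248.0, 263.0], 0.76), ([380.0, 260.0], 0.56), ([295.0, 249.0], 0.53)]
cotter1_seat [([379.0, 240.0], 0.51)]
key [([452.0, 244.0], 0.54)]
keyrack [([451.0, 245.0], 0.64)]
slot [([169.0, 244.0], 0.97), ([346.0, 252.0], 0.72)]
side {'fx': 478.806, 'fy': 478.806, 'cx': 315.487, 'cy': 233.086, 'k1': -0.122, 'position': [-0.141, 0.593, 0.938], 'rotation': [[-0.672, 0.521, -0.526], [-0.74, -0.475, 0.476], [-0.001, 0.709, 0.705]]}
studA_hole [([274.0, 229.0], 0.74), ([309.0, 260.0], 0.66)]
studB_hole []
studC_hole [([230.0, 246.0], 0.85)]
studD_hole [([333.0, 185.0], 0.63)]
cotter1 [([307.0, 261.0], 0.67), ([365.0, 229.0], 0.59), ([350.0, 254.0], 0.44)]
cotter1_seat [([354.0, 220.0], 0.66)]
key [([395.0, 196.0], 0.56), ([298.0, 252.0], 0.55)]
keyrack [([395.0, 198.0], 0.87)]
slot []
wrist {'fx': 358.189, 'fy': 358.189, 'cx': 322.325, 'cy': 237.244, 'k1': -0.015, 'position': [0.058, 0.527, 0.375], 'rotation': [[0.238, -0.935, -0.262], [0.971, 0.229, 0.064], [-0.0, -0.27, 0.963]]}
1.05
```

View pics/top0.png

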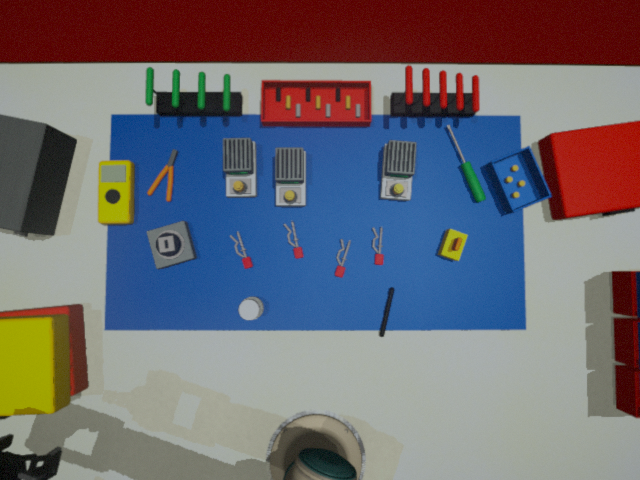

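View pics/side0.png

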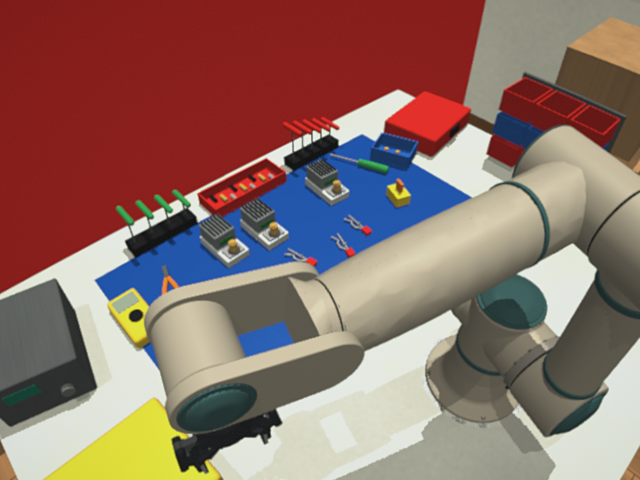

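Top view: three modules with studs near (240,184), (290,198), (398,187). There are four cotters (248,263), (298,253), (340,272) and (379,260), the key rack is at (453,244) and the switch at (170,244). Module B is absent. Next I'll take rough positions from the top view, then close wrist views.

```bash
python3 - <<'E'
from h import *
m=env.camera_model('top')
for n,p,z in [('C',(240,184),.062),('A',(290,198),.062),('D',(398,187),.062),('c1',(248,263),.012),('c2',(298,253),.012),('c3',(340,272),.012),('c4',(379,260),.012),('rack',(453,244),.034),('sw',(170,244),.06)]:
    print(n,np.round(at_z(m,p,z),3))
R=np.array(env.read_tool_rot());p=np.array(env.read_tool_pos());w=env.camera_model('wrist')
print(np.round(R,3)); print('cam in tool',np.round(R.T@(np.array(w['position'])-p),4)); print(np.round(R.T@np.array(w['rotation']),3))
yaw=np.pi
Rd=np.array([[1,0,0],[0,-1,0],[0,0,-1.]])
for y in (0.14,0.02,-.05,-.15): 
  for s in (1,-1):
    q=env.ik([.40,y,.25],Rd*[s,s,1]); print(y,s,None if q is None else np.round(q,2))
E
```

```text
C [0.635 0.17  0.062]
A [0.603 0.056 0.062]
D [ 0.628 -0.189  0.062]
c1 [0.456 0.158 0.012]
c2 [0.479 0.04  0.012]
c3 [ 0.435 -0.059  0.012]
c4 [ 0.463 -0.151  0.012]
rack [ 0.5   -0.321  0.034]
sw [0.498 0.327 0.06 ]
[[-0.971  0.237 -0.   ]
 [ 0.237  0.971  0.   ]
 [ 0.     0.    -1.   ]]
cam in tool [ 0.0689  0.0002 -0.1441]
[[-0.     0.963  0.27 ]
 [ 1.     0.     0.   ]
 [ 0.     0.27  -0.963]]
0.14 1 [ 0.25 -0.24  1.64 -0.    1.75  1.82]
0.14 -1 [ 0.25 -0.24  1.64 -0.    1.75 -1.32]
0.02 1 [-0.04 -0.31  1.7  -0.    1.76  1.53]
0.02 -1 [-0.04 -0.31  1.7  -0.    1.76 -1.61]
-0.05 1 [-0.22 -0.3   1.69 -0.    1.76  1.35]
-0.05 -1 [-0.22 -0.3   1.69 -0.    1.76 -1.79]
-0.15 1 [-0.45 -0.23  1.63 -0.    1.74  1.13]
-0.15 -1 [-0.45 -0.23  1.63 -0.    1.74 -2.02]
```

```bash
cat >> h.py <<'E'
def Rdown(yaw,s=-1):
    # cotter x-axis heading yaw; tool x = s*heading, z down
    c,sn=np.cos(yaw),np.sin(yaw)
    return np.array([[s*c,s*sn,0],[s*sn,-s*c,0],[0,0,-1.]])
E
python3 - <<'E'
from h import *
import pickle
S=[]
for i,(x,y) in enumerate([(.50,.11),(.5,-.12)]):
    env.move_pose([x,y,.16],Rdown(0))
    env.pause(.2)
    m,im,d=snap('wrist',f'w{i}.png'); S.append((m,im,d))
    for q in ['studA_hole','studC_hole','studD_hole','cotter1','cotter1_seat']:
        for t in env.tip_of('wrist',q)[:4]:
            z={'c':.006,'s':.045}[q[0]]
            l=t['location']; print(i,q,np.round(l),round(t['score'],2),np.round(at_z(m,l,z),4), 'd',np.round(at_d(m,l,d[int(l[1]),int(l[0])]),3))
pickle.dump(S,open('S.pkl','wb'))
E
```

```text
0 studA_hole [263. 362.] 0.75 [0.6114 0.0611 0.045 ] d [0.602 0.064 0.059]
0 studA_hole [108. 198.] 0.7 [ 0.4738 -0.0466  0.045 ] d [ 0.48  -0.067  0.011]
0 studC_hole [402. 389.] 0.74 [0.6387 0.1788 0.045 ] d [0.626 0.175 0.061]
0 studD_hole [402. 219.] 0.38 [0.4896 0.17   0.045 ] d [0.498 0.178 0.01 ]
0 cotter1 [ 19. 184.] 0.85 [ 0.4681 -0.1432  0.006 ] d [ 0.467 -0.138  0.012]
0 cotter1 [116. 145.] 0.84 [ 0.4371 -0.0562  0.006 ] d [ 0.437 -0.052  0.013]
0 cotter1 [239. 199.] 0.77 [0.4809 0.0405 0.006 ] d [0.48  0.042 0.014]
0 cotter1 [385. 173.] 0.66 [0.4594 0.1623 0.006 ] d [0.459 0.161 0.014]
0 cotter1_seat [ 18. 234.] 0.84 [ 0.5116 -0.1547  0.006 ] d [ 0.51  -0.151  0.011]
1 studD_hole [240. 378.] 0.74 [ 0.6282 -0.1877  0.045 ] d [ 0.618 -0.184  0.058]
1 cotter1 [289. 179.] 0.95 [ 0.4647 -0.1462  0.006 ] d [ 0.464 -0.146  0.012]
1 cotter1 [505. 199.] 0.78 [0.4813 0.0358 0.006 ] d [0.48  0.033 0.011]
1 cotter1 [396. 145.] 0.69 [ 0.4373 -0.0588  0.006 ] d [ 0.437 -0.061  0.015]
1 cotter1_seat [283. 228.] 0.76 [ 0.507  -0.1519  0.006 ] d [ 0.506 -0.151  0.011]
```

View pics/w0.png

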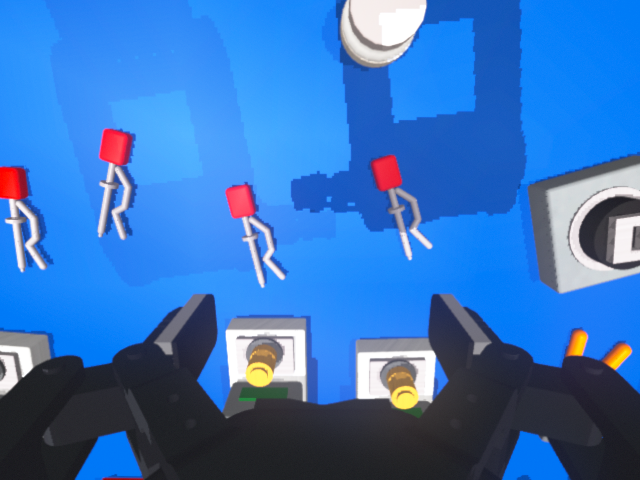

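View pics/w1.png

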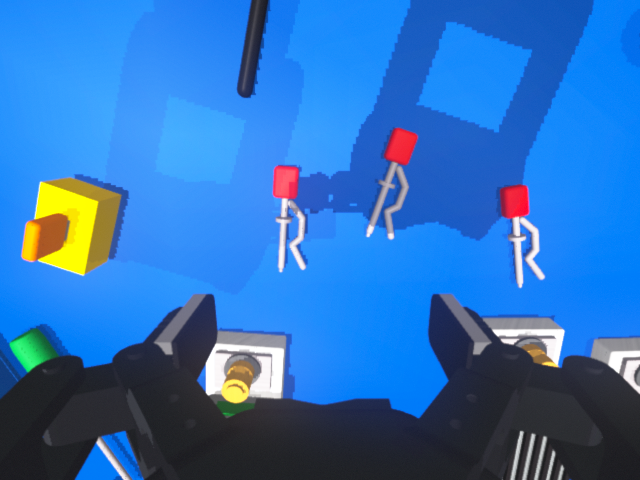

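w0 shows cotter tabs at (117,147), (241,201), (387,173) and studs A (262,365), C (402,390). w1 shows tabs at (286,181), (401,146), (514,201), stud D (238,380) and the rack at (75,225). All bows lie on +y. Next I'll fit the cotter poses from the masks.

```bash
cat >> h.py <<'E'
def cotter_fit(m,im,px,zt=.012):
    """tab pixel -> (x,y,yaw); tab top at zt, leg axis 6 mm lower"""
    h=cv2.cvtColor(im,cv2.COLOR_RGB2HSV)
    red=((h[...,0]<6)|(h[...,0]>172))&(h[...,1]>170)&(h[...,2]>80)
    n,lab,st,cen=cv2.connectedComponentsWithStats(red.astype(np.uint8))
    ok=[i for i in range(1,n) if 200<st[i,4]<6000]
    i=min(ok,key=lambda i:np.hypot(*(cen[i]-px)))
    c=at_z(m,cen[i],zt-.002)[:2]
    gr=(h[...,1]<90)&(h[...,2]>90)
    v,u=np.nonzero(gr); k=np.hypot(u-px[0],v-px[1])<190; u,v=u[k],v[k]
    P=np.array([at_z(m,(a,b),zt-.006)[:2] for a,b in zip(u,v)])
    best=None
    for yaw in np.arange(-.8,.8,.01):     # coarse: leg spans 38..76 mm
        d=np.array([np.cos(yaw),np.sin(yaw)]);q=P-c;a=q@d;b=q@[-d[1],d[0]]
        s=np.sum((a>.036)&(a<.08)&(abs(b)<.003))-np.sum((a>.036)&(a<.08)&(b<-.004)&(b>-.02))
        if best is None or s>best[0]: best=(s,yaw)
    yaw=best[1]
    for _ in range(4):
        d=np.array([np.cos(yaw),np.sin(yaw)]);nn=np.array([-d[1],d[0]]);q=P-c;a=q@d;b=q@nn
        k=((a>.038)&(a<.085)&(abs(b-.0)<.005))
        f=np.polyfit(a[k],b[k],1); yaw+=np.arctan(f[0])
    off=f[1]; tip=np.percentile(a[k],99)
    return c,yaw,off,tip,st[i,4],k.sum()
E
python3 - <<'E'
from h import *
import pickle
S=pickle.load(open('S.pkl','rb'))
for i,px in [(0,(241,201)),(0,(387,173)),(0,(117,147)),(1,(286,181)),(1,(401,146)),(1,(514,201))]:
    c,y,o,t,n,k=cotter_fit(*S[i][:2],np.array(px)); print(i,px,np.round(c,4),'yaw',round(y,3),'off',round(o,4),'tip',round(t,4),n,k)
# studs
for i,px in [(0,(262,370)),(0,(402,395)),(1,(238,388))]:
    m,im,d=S[i]
    Q=np.array([at_d(m,(u,v),d[v,u]) for v in range(px[1]-70,px[1]+35) for u in range(px[0]-60,px[0]+60) if d[v,u]>0])
    t=Q[(Q[:,2]>.058)&(Q[:,2]<.066)]; print(px,len(t),t.mean(0).round(4),np.ptp(t,axis=0).round(4))
    c=Q[(Q[:,2]>.020)&(Q[:,2]<.027)]; print('carrier',c.min(0).round(4),c.max(0).round(4), c[:,2].mean())
    print('table z',np.median(Q[abs(Q[:,2])<.01][:,2]))
E
```

```text
0 (241, 201) [0.4838 0.0415] yaw 0.193 off 0.0006 tip 0.0778 471 257
0 (387, 173) [0.4588 0.163 ] yaw 0.318 off 0.0001 tip 0.0788 703 277
0 (117, 147) [ 0.4381 -0.0565] yaw -0.324 off -0.0006 tip 0.0793 750 322
1 (286, 181) [ 0.4673 -0.1478] yaw -0.085 off -0.0012 tip 0.0783 327 266
1 (401, 146) [ 0.438  -0.0561] yaw -0.308 off 0.0004 tip 0.0786 765 289
1 (514, 201) [0.4821 0.0425] yaw 0.215 off 0.0004 tip 0.08 674 292
(262, 370) 560 [0.6104 0.0607 0.0613] [0.0228 0.0222 0.0068]
carrier [0.5929 0.0252 0.02  ] [0.67   0.0956 0.027 ] 0.024834302551084667
table z 0.00196297965141351
(402, 395) 516 [0.6321 0.1772 0.0614] [0.0234 0.0209 0.0068]
carrier [0.6129 0.1423 0.0201] [0.669  0.2129 0.027 ] 0.024730068088271825
table z 0.002024574294811732
(238, 388) 546 [ 0.6266 -0.1886  0.0614] [0.0227 0.0223 0.0069]
carrier [ 0.6067 -0.2263  0.02  ] [ 0.6655 -0.1528  0.027 ] 0.0247775433671746
table z 0.002067482314904834
```

```bash
python3 - <<'E'
from h import *
import pickle
S=pickle.load(open('S.pkl','rb'))
for n,i,px,st in [('A',0,(262,370),(.6104,.0607)),('C',0,(402,395),(.6321,.1772)),('D',1,(238,388),(.6266,-.1886))]:
    m,im,d=S[i]
    Q=np.array([at_d(m,(u,v),d[v,u]) for v in range(px[1]-80,px[1]+35) for u in range(px[0]-60,px[0]+60) if d[v,u]>0])
    c=Q[(Q[:,2]>.0225)&(Q[:,2]<.0285)]
    xs=[];ys=[]
    for y in np.arange(st[1]-.03,st[1]+.031,.002):
        k=abs(c[:,1]-y)<.0015
        if k.sum()>2: ys.append(y);xs.append(np.percentile(c[k,0],3))
    xs=np.array(xs);ys=np.array(ys);k=np.ones(len(xs),bool)
    for _ in range(4): f=np.polyfit(ys[k],xs[k],1);k=abs(xs-np.polyval(f,ys))<.0015
    print(n,'yaw',-np.arctan(f[0]),'edge->stud',(st[0]-np.polyval(f,st[1])),k.sum(),len(k))
    for side in (0,1):
        X=[];Y=[]
        for x in np.arange(st[0]-.017,st[0]+.01,.0015):
            k=abs(c[:,0]-x)<.001
            if k.sum()>2: X.append(x);Y.append(np.percentile(c[k,1],[2,98][side]))
        f=np.polyfit(X,Y,1); print('  side',f[0],np.polyval(f,st[0])-st[1])
E
```

```text
A yaw -2.3559476904711313e-07 edge->stud 0.016704715394125658 31 31
  side -0.0391837159692302 -0.03419420557478618
  side 0.06646163139357895 0.03406309368737243
C yaw 0.0433375598746313 edge->stud 0.016938875764298755 31 31
  side -0.09448202180104315 -0.0336548760513343
  side 0.11134173513928763 0.03383711288029473
D yaw -0.10490311084148511 edge->stud 0.01700731501414987 28 31
  side -0.41438600624258987 -0.032665051268800815
  side 0.2547293204544479 0.03361241625174233
```

```bash
cat >> h.py <<'E'
def look_cotter(x,y,fn=None):
    """hover over the expected tab at yaw 0, return refined (xy,yaw)"""
    env.move_pose([x+.02,y,.16],Rdown(0)); env.pause(.15)
    m,im,d=snap('wrist',fn)
    c,yaw,off,tip,n,k=cotter_fit(m,im,proj(m,[x,y,.012]))
    dv=np.array([np.cos(yaw),np.sin(yaw)])
    print('cotter',c.round(4),'yaw',round(yaw,3),'off',round(off,4),'tip',round(tip,4),n,k)
    return c+dv*(tip-.0785)*.7+np.array([-dv[1],dv[0]])*off*.5,yaw
def pick(x,y,z=.002,fn=None):
    env.gripper_to(.085)
    c,yaw=look_cotter(x,y,fn)
    assert np.hypot(*(c-[x,y]))<.06
    env.gripper_to(.045)
    R=Rdown(yaw)
    env.move_pose([c[0],c[1],.06],R)
    hit=env.servo_line([c[0],c[1],z],feed=.06,f_stop=8); print('hit',hit,np.round(env.read_tool_pos(),4))
    env.gripper_to(0); print('opening',env.read_opening(),'F',env.read_gripper_force(),np.round(env.read_contact_force(),1))
    p=env.read_tool_pos(); env.servo_line([p[0],p[1],.12],feed=.12)
    print('opening',env.read_opening())
E
python3 - <<'E'
from h import *
pick(.483,.042)
env.move_pose([.503,.0607,.12],Rdown(0)); env.pause(.2)
m,im,d=snap('wrist','h0.png'); p=np.array(env.read_tool_pos())
print(p.round(4)); 
try: print(cotter_fit(m,im,proj(m,p+[0,0,.01]),zt=p[2]+.010))
except Exception as e: print(e)
E
```

```text
cotter [0.484  0.0445] yaw 0.194 off -0.0016 tip 0.077 376 253
hit False [0.4835 0.0435 0.0024]
opening 0.017718506793742844 F 59.958075284957886 [-1.3  0.5  4.5]
opening 0.017888117476778615
[0.5026 0.0604 0.1199]
(array([0.50382628, 0.060729  ]), np.float64(-0.1693515333144096), np.float64(0.001365579025595115), np.float64(0.0496649790902233), np.int32(1990), np.int64(289))
```

View pics/h0.png

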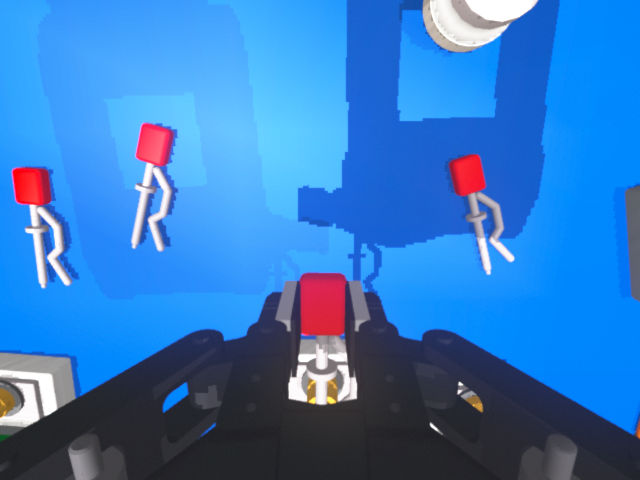

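Cotter is held straight between the pads: tab at (322,305), leg heading to the stud at (322,390), and the camera's lateral bias is about 0. Now I'll insert it.

```bash
cat >> h.py <<'E'
def insert(st,yaw,zt=.0414,dy=0.,release=True):
    """st: stud xy, yaw of the hole axis"""
    d=np.array([np.cos(yaw),np.sin(yaw)]);n=np.array([-d[1],d[0]]);R=Rdown(yaw)
    P=lambda s,z,l=dy:[*(np.array(st)+d*s+n*l),z]
    env.move_pose(P(-.112,.11),R); env.servo_line(P(-.112,zt),feed=.1); env.pause(.2)
    f0=np.array(env.read_contact_force())
    hit=env.servo_line(P(-.081,zt),feed=.03,f_stop=4)
    p=np.array(env.read_tool_pos()); print('phase1',hit,'s',round((p[:2]-st)@d,4),'lat',round((p[:2]-st)@n,4),'z',p[2].round(4),np.round(env.read_contact_force()-f0,1))
    if hit: return False
    hit=env.servo_line(P(-.038,zt),feed=.03,f_stop=28)
    p=np.array(env.read_tool_pos()); print('phase2',hit,'s',round((p[:2]-st)@d,4),'lat',round((p[:2]-st)@n,4),'z',p[2].round(4),np.round(env.read_contact_force()-f0,1))
    return hit
E
python3 - <<'E'
from h import *
print(insert([.6104,.0607],0.))
m,im,d=snap('wrist','i0.png')
E
```

```text
phase1 False s -0.0811 lat 0.0 z 0.0414 [ 0.1  1.3 -0.8]
phase2 False s -0.0407 lat -0.0001 z 0.0411 [-17.    1.5   8.2]
False
```

View pics/i0.png

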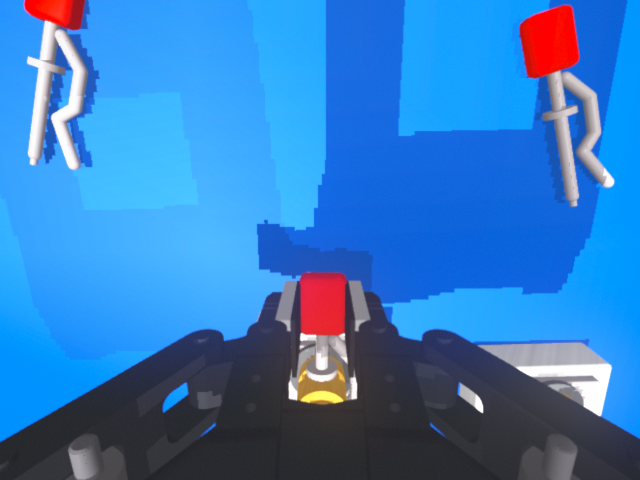

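Tab at (322,300) with the collar right against the stud at (322,375); it looks seated. I'll release and check.

```bash
cat >> h.py <<'E'
def release():
    env.gripper_to(.05); p=env.read_tool_pos(); env.servo_line([p[0],p[1],.15],feed=.12)
def check(st,fn=None):
    env.gripper_to(.085); env.move_pose([st[0]-.09,st[1],.14],Rdown(0)); env.pause(.2)
    m,im,d=snap('wrist',fn)
    v0=proj(m,[st[0],st[1],.062]).astype(int)
    Q=np.array([at_d(m,(u,v),d[v,u]) for v in range(v0[1]-40,min(480,v0[1]+30)) for u in range(v0[0]-45,v0[0]+45) if d[v,u]>0])
    t=Q[(Q[:,2]>.058)&(Q[:,2]<.067)]; t=t[np.hypot(*(t[:,:2]-st).T)<.02]
    s=t.mean(0); print('stud top',s.round(4),np.ptp(t,axis=0).round(4))
    h=cv2.cvtColor(im,cv2.COLOR_RGB2HSV)
    red=((h[...,0]<6)|(h[...,0]>172))&(h[...,1]>150)&(h[...,2]>80)
    n,lab,sts,cen=cv2.connectedComponentsWithStats(red.astype(np.uint8))
    px=proj(m,[st[0]-.044,st[1],.05]); i=min([i for i in range(1,n) if sts[i,4]>150],key=lambda i:np.hypot(*(cen[i]-px)))
    c=at_z(m,cen[i],.049); 
    v,u=np.nonzero(lab==i); T=np.array([at_d(m,(a,b),d[b,a]) for a,b in zip(u,v)])
    print('tab',c.round(4),'depth tab',np.median(T,axis=0).round(4),'gap',(s[:2]-c[:2]).round(4),'area',sts[i,4])
    for q in ['studA_hole','cotter1_seat']: print(q,[(np.round(x['location']).tolist(),round(x['score'],2)) for x in env.tip_of('wrist',q)[:4]])
    return s,c
E
python3 - <<'E'
from h import *
release(); check([.6104,.0607],'k0.png'); print(env.read_t())
E
```

```text
stud top [0.6107 0.0604 0.0615] [0.0223 0.0211 0.0071]
tab [0.5647 0.0623 0.049 ] depth tab [0.5663 0.0621 0.0457] gap [ 0.046 -0.002] area 846
studA_hole [([321.0, 354.0], 0.72)]
cotter1_seat [([625.0, 391.0], 0.68), ([54.0, 210.0], 0.62)]
16.9
```

View pics/k0.png

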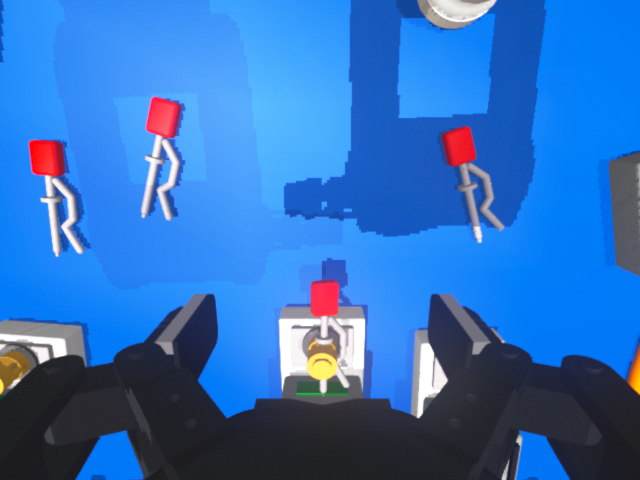

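Locked: tab (324,298), leg tip out behind the stud at (323,385), bow around it. On to C and D.

```bash
python3 - <<'E'
from h import *
for i,(c,st,y) in enumerate([((.4588,.163),[.6321,.1772],.043),((.4673,-.1478),[.6266,-.1886],-.105)]):
    pick(*c)
    if env.read_opening()<.012: print('no grip'); break
    ok=insert(st,y); p=np.array(env.read_tool_pos())
    if np.hypot(*(p[:2]-st))>.05: print('STOP'); break
    release(); check(np.array(st),f'k{i+1}.png')
print(env.read_t())
E
```

```text
cotter [0.4592 0.1634] yaw 0.316 off -0.0007 tip 0.0781 559 254
hit False [0.4593 0.1631 0.0024]
opening 0.018160599517283476 F 59.10149690229446 [-1.2  0.3  3.9]
opening 0.017900350963428433
phase1 False s -0.0811 lat 0.0 z 0.0414 [-0.3 -0.1 -0.6]
phase2 False s -0.0411 lat -0.0 z 0.041 [-19.3  -0.8   8.7]
stud top [0.6324 0.1779 0.0614] [0.0219 0.0218 0.007 ]
tab [0.5864 0.1764 0.049 ] depth tab [0.588  0.1764 0.0459] gap [0.0459 0.0015] area 855
studA_hole [([167.0, 329.0], 0.66)]
cotter1_seat []
cotter [ 0.4672 -0.1484] yaw -0.08 off -0.0005 tip 0.0789 541 261
hit False [ 0.4678 -0.1488  0.0024]
opening 0.01814705183428205 F 60.230090618133545 [-0.3 -0.2  3.6]
opening 0.01850108752439267
phase1 False s -0.0811 lat 0.0 z 0.0414 [ 0.2  0.4 -0.7]
phase2 False s -0.0408 lat -0.0002 z 0.0411 [-16.1   3.    8.2]
stud top [ 0.6269 -0.189   0.0614] [0.0222 0.0211 0.0072]
tab [ 0.5813 -0.1836  0.049 ] depth tab [ 0.5829 -0.1835  0.0458] gap [ 0.0455 -0.0054] area 838
studA_hole []
cotter1_seat [([324.0, 354.0], 0.94)]
40.1
```

```bash
python3 - <<'E'
from h import *
import pickle
S={}
for n,(x,y) in {'rack':(.5,-.321),'sw':(.498,.327)}.items():
    env.move_pose([x+.01,y,.24],Rdown(0)); env.pause(.2)
    m,im,d=snap('wrist',n+'.png'); S[n]=(m,im,d)
    for q in ['key','keyrack','slot']: print(n,q,[(np.round(t['location'],1).tolist(),round(t['score'],2)) for t in env.tip_of('wrist',q)[:2]])
pickle.dump(S,open('S2.pkl','wb'))
k=[cv2.imread(f'pics/k{i}.png')[240:440,220:420] for i in (1,2)]
r=[cv2.imread(f'pics/{n}.png')[100:420,160:480] for n in ('rack','sw')]
a=np.hstack([cv2.resize(x,(400,300)) for x in k]);b=np.hstack([cv2.resize(x,(400,300)) for x in r])
cv2.imwrite('pics/comp.png',np.vstack([a,b]))
E
```

```text
rack key [([318.7, 197.0], 0.88)]
rack keyrack [([318.9, 194.0], 0.87), ([292.2, 357.2], 0.65)]
rack slot []
sw key [([65.0, 263.0], 0.47)]
sw keyrack []
sw slot [([333.7, 199.6], 0.78)]
```

View pics/comp.png

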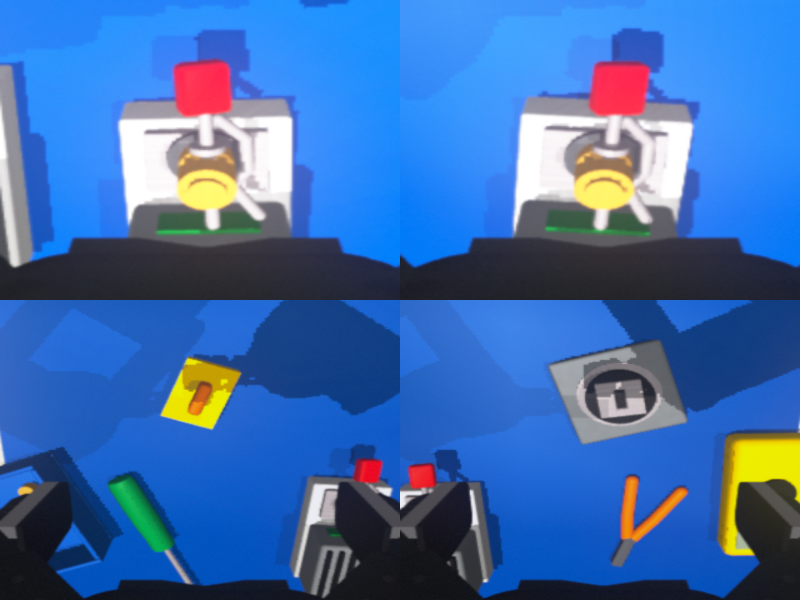

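All three cotters are through, with the bows around the studs. Rack is at crop (200,395) with the orange key, and the switch at (617,393) with its dark slot. Next I'll measure the poses.

```bash
cat > ks.py <<'E'
from h import *
def rect(m,mask,z,near,lo=60):
    n,lab,st,cen=cv2.connectedComponentsWithStats(mask.astype(np.uint8))
    ok=[i for i in range(1,n) if st[i,4]>lo]
    i=min(ok,key=lambda i:np.hypot(*(cen[i]-near)))
    v,u=np.nonzero(lab==i)
    P=np.array([at_z(m,(a,b),z)[:2] for a,b in zip(u,v)])
    (c,s,a)=cv2.minAreaRect((P*1e4).astype(np.float32))
    if s[0]<s[1]: s=s[::-1];a+=90
    return np.array(c)/1e4,np.array(s)/1e4,np.radians((a+90)%180-90),P.mean(0),st[i,4]
def zmask(m,d,lo,hi,near,r):
    M=np.zeros(d.shape,bool)
    for v in range(max(0,int(near[1]-r)),min(480,int(near[1]+r))):
        for u in range(max(0,int(near[0]-r)),min(640,int(near[0]+r))):
            if d[v,u]>0: M[v,u]=lo<at_d(m,(u,v),d[v,u])[2]<hi
    return M
E
python3 - <<'E'
from ks import *
import pickle
S=pickle.load(open('S2.pkl','rb'))
m,im,d=S['rack']; nr=proj(m,[.5,-.321,.05]); 
h=cv2.cvtColor(im,cv2.COLOR_RGB2HSV); p=(320,207)
print('rack yellow all',*rect(m,(h[...,0]>22)&(h[...,0]<35)&(h[...,1]>120)|((h[...,0]>5)&(h[...,0]<18)&(h[...,1]>120)),.034,p))
print('orange',*rect(m,(h[...,0]>5)&(h[...,0]<17)&(h[...,1]>150),.06,p))
print('key top depth',*rect(m,zmask(m,d,.0645,.075,p,70),.068,p,15))
print('rack top depth',*rect(m,zmask(m,d,.031,.039,p,70),.034,p,15))
m,im,d=S['sw']; p=(334,199)
print('box depth',*rect(m,zmask(m,d,.027,.036,p,90),.030,p,100))
print('knob depth',*rect(m,zmask(m,d,.045,.066,p,90),.056,p,15))
g=im.max(2)
a=at_d(m,p,d[199,334]);print('slot depth',a.round(4))
Q=np.array([[at_d(m,(u,v),d[v,u])[2] for u in range(304,366,3)] for v in range(170,232,3)]);print((Q*1000).astype(int))
cv2.imwrite('pics/swc.png',cv2.resize(im[150:250,280:390,::-1],None,fx=6,fy=6,interpolation=cv2.INTER_NEAREST))
E
```

```text
rack yellow all [ 0.5004728  -0.32107856] [0.06531889 0.04397504] -0.3520170323608372 [ 0.49992342 -0.32123028] 2854
orange [ 0.50040239 -0.32120149] [0.03267675 0.01039871] -0.3222355676807536 [ 0.499706   -0.32111485] 364
key top depth [ 0.50078271 -0.32139932] [0.02999191 0.00998757] -0.3506597523112783 [ 0.50054207 -0.32128772] 364
rack top depth [ 0.50126211 -0.32126519] [0.0645738  0.04417022] -0.3495619973099477 [ 0.49972552 -0.32109688] 2495
box depth [0.50030669 0.33951899] [0.09171486 0.09163987] 0.28613002751811334 [0.4967083  0.33912144] 5747
knob depth [0.49894937 0.33945439] [0.05252092 0.05210054] -0.0013237242198238853 [0.49897524 0.33929875] 2537
slot depth [0.4956 0.3377 0.0506]
[[ 32  31  31  30  30  32  33  33  33  33  32  32  33  33  34  33  32  31
   31  30  32]
 [ 32  31  31  32  32  33  33  33  33  34  33  32  33  33 384  34  34  34
   30  32  31]
 [ 30  30  31  33  32  32  32  36  43  50  50  51  50  50  35  33  34  31
   32  31  32]
 [ 31  32  33  33  33  32  48  51  50  48  50  50  50  50  51  48  32  33
   34  33  32]
 [ 32  34  33  33  35  51  49  50  51 
[... 775 characters left out ...]
0  51  50  57  57  58  58  58  49  50  49  58  57  58  57  57
   49  50  33]
 [ 31  32  50  50  49  58  57  57  57  56  50  50  50  57  56  57  56  59
   50  49  32]
 [ 30  33  50  50  49  49  57  57  56  59  53  55  56  57  58  58  57  56
   51  50  33]
 [ 30  33  33  49  49  49  57  57  56  58  57  58  57  58  57  57  57  57
   50  33  33]
 [ 31  31  33  32  49  50  57  57  57  58  58  58  57  58  57  58  56  50
   50  33  32]
 [ 31  31  31  33  49  49  58  57  57  56  58  51  49  51  49  50  50  50
   34  32  31]
 [ 30  32  31  31  33  32  50  49  50  50  50  49  50  50  50  51  34  33
   32  32  32]
 [ 31  30  31  31  31  33  33  33  51  50  49  50  50  50  50  34  31  31
   32  30  30]]
```

View pics/swc.png

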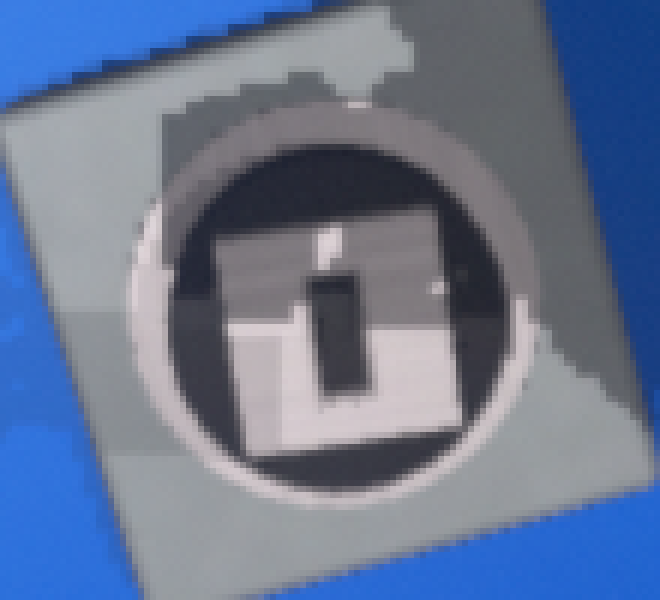

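```bash
python3 - <<'E'
from ks import *
import pickle
S=pickle.load(open('S2.pkl','rb'))
m,im,d=S['sw']; p=(336,205)
M=zmask(m,cv2.medianBlur(d,5),.0535,.066,p,45).astype(np.uint8)
print('plug depth',*rect(m,M,.056,p,100))
h=cv2.cvtColor(im,cv2.COLOR_RGB2HSV)
for T in (80,90,100):
    n,lab,st,cen=cv2.connectedComponentsWithStats((im.max(2)<T).astype(np.uint8)); i=lab[206,337]
    print(T,i,st[i],cen[i], *rect(m,lab==i,.056,p,5) if i else '')
# corners of the plug read off the picture
C=np.array([[215,235],[437,208],[465,430],[245,457]])/6+[280,150]
W=np.array([at_z(m,c-.5+.08,.056)[:2] for c in C]); print('corners',W.round(4),W.mean(0).round(4),[np.linalg.norm(W[i]-W[i-1]).round(4) for i in range(4)])
for a,b in ((0,3),(1,2)): e=W[b]-W[a]; print('yaw',np.arctan2(e[1],e[0]))
for a,b in ((0,1),(3,2)): e=W[b]-W[a]; print('yaw',np.arctan2(-e[0],e[1]))
C=np.array([[305,277],[353,272],[372,392],[322,397]])/6+[280,150]
print('slot',np.mean([at_z(m,c-.42,.056)[:2] for c in C],axis=0).round(4))
E
```

```text
plug depth [0.50077109 0.33960461] [0.0349277  0.03410078] 0.15040328756374277 [0.50049936 0.33963652] 1208
80 3 [331 196  10  19 133] [335.85714286 204.34586466] [0.50025889 0.33898008] [0.01724774 0.00742358] 0.07714528532443846 [0.49968071 0.33928938] 133
90 19 [331 195  10  20 145] [335.88275862 204.45517241] [0.50009727 0.33899736] [0.01788461 0.00756226] 0.08188957364836012 [0.49978452 0.33931454] 145
100 21 [331 195  10  20 157] [335.97452229 204.44585987] [0.50020913 0.3397114 ] [0.01812126 0.00790286] 0.1687186286837879 [0.4997758  0.33939965] 157
corners [[0.4852 0.3204]
 [0.4811 0.3543]
 [0.5158 0.3594]
 [0.5201 0.3249]] [0.5005 0.3397] [np.float64(0.0352), np.float64(0.0341), np.float64(0.0351), np.float64(0.0347)]
yaw 0.12780188341806484
yaw 0.1464830241579459
yaw 0.11986982294745631
yaw 0.12432935902871413
slot [0.5007 0.3394]
```

```bash
python3 - <<'E'
from h import *
env.gripper_to(.04)
k=np.array([.5006,-.3213]);R=Rdown(-.35)
env.move_pose([.45,0,.22],Rdown(0)); env.move_pose([*k,.12],R); env.pause(.2)
print(env.servo_line([*k,.040],feed=.06,f_stop=8)); env.pause(.2)
env.gripper_to(0); p=np.array(env.read_tool_pos()); print(p.round(4),env.read_opening(),np.round(env.read_contact_force(),1))
np.save('kp.npy',p)
env.servo_line([p[0],p[1],.14],feed=.08); print('lifted',env.read_opening(),env.read_t())
env.move_pose([.45,0,.22],Rdown(0))
s=np.array([.5005,.3396]);R=Rdown(.132)
env.move_pose([*s,.14],R); env.servo_line([*s,.096],feed=.1); env.pause(.2); f0=np.array(env.read_contact_force())
hit=env.servo_line([*s,.0625],feed=.03,f_stop=6)
print('ins',hit,np.round(env.read_tool_pos(),4),np.round(env.read_contact_force()-f0,1),np.round(env.read_wrist_torque(),2),env.read_opening(),env.read_t())
E
```

```text
False
[ 0.5007 -0.3214  0.0402] 0.008857861318659826 [ 0.7 -0.6  1.6]
lifted 0.009104778166597024 50.625
ins False [0.5006 0.3397 0.0628] [-0.5  0.7 -0.6] [0.02 0.02 0.02] 0.009149221399318164 55.275
```

```bash
python3 - <<'E'
from h import *
s=[.5005,.3396]; yaw=.132
while yaw>-1.45:
    yaw-=.08; env.servo_line([*s,.062],feed=.03,frame=Rdown(yaw)); 
    R=np.array(env.read_tool_rot()); a=np.arctan2(-R[1,0],-R[0,0]); t=env.read_wrist_torque(); f=env.read_contact_force()
    if yaw<-.9: print(round(yaw,3),round(a,3),np.round(t,2),np.round(f,1),np.round(env.read_tool_pos(),4))
    if abs(t[2])>1.2: break
env.pause(.4); print(env.read_t(),np.round(env.read_wrist_torque(),2))
E
```

```text
-0.908 -0.904 [-0.   -0.28 -0.07] [ 1.3 -0.3  4.3] [0.5007 0.3398 0.0622]
-0.988 -0.984 [ 0.07 -0.4   0.  ] [0.6 0.1 4.8] [0.5007 0.3398 0.0622]
-1.068 -1.064 [ 0.12 -0.53  0.03] [ 3. -0.  4.] [0.5007 0.3397 0.0622]
-1.148 -1.144 [ 0.18 -0.68  0.02] [3.9 0.5 5.5] [0.5007 0.3397 0.0622]
-1.228 -1.224 [ 0.25 -0.76 -0.  ] [4.2 2.6 4.2] [0.5008 0.3397 0.0622]
-1.308 -1.305 [ 0.23 -0.94  0.06] [4.9 1.8 4.2] [0.5008 0.3397 0.0622]
-1.388 -1.384 [ 0.03 -1.15  0.44] [6.4 0.  3.7] [0.501  0.3395 0.0622]
-1.468 -1.463 [ 0.02 -1.18  1.09] [6.2 1.3 3.4] [0.5011 0.3395 0.0622]
60.675 [-0.04 -1.17  1.1 ]
```

```bash
python3 - <<'E'
from ks import *
s=[.5005,.3396]
env.servo_line([*s,.062],feed=.03,frame=Rdown(-1.27)); env.pause(.3)
print(np.round(env.read_wrist_torque(),2),np.round(env.read_contact_force(),1),env.read_opening())
env.servo_line([*s,.14],feed=.06); print(np.round(env.read_contact_force(),1))
env.move_pose([.50+.02,.30,.24],Rdown(0)); env.pause(.2)
m,im,d=snap('wrist','sw2.png')
p=proj(m,[.5005,.3396,.056]); M=zmask(m,cv2.medianBlur(d,5),.0535,.066,p,45).astype(np.uint8)
print('plug',*rect(m,M,.056,p,100)); u,v=p.astype(int)
a=cv2.resize(im[v-55:v+55,u-60:u+60,::-1],(480,440)); 
q=proj(m,np.array(env.read_tool_pos())).astype(int); b=cv2.resize(im[q[1]-110:q[1]+110,q[0]-80:q[0]+80,::-1],(320,440))
cv2.imwrite('pics/sw2c.png',np.hstack([a,b])); print(env.read_t())
E
```

```text
[ 0.34 -0.84  0.06] [4.  1.8 5.5] 0.0088644326219654
[ 0.7 -0.1 -1. ]
plug [0.50066196 0.33969609] [0.03462128 0.03417245] 0.4572352979470462 [0.50040507 0.33969838] 1251
64.2417
```

View pics/sw2c.png

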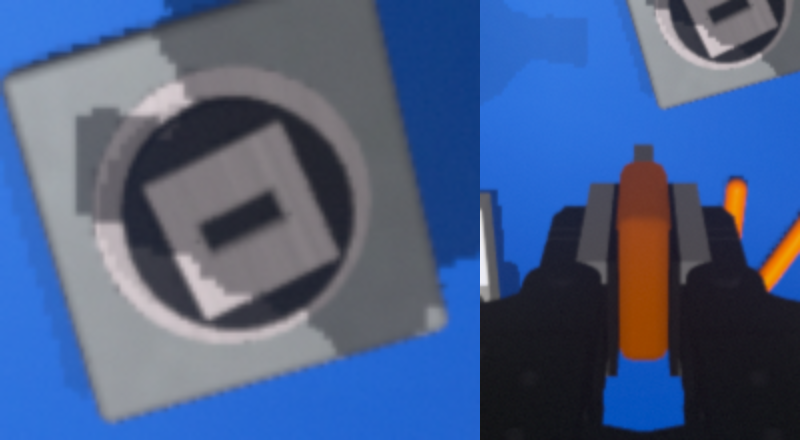

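The plug sits at yaw -1.114, so the cylinder is at about 1.40 (on). The slot is at (243,220) in the crop, and the key is held straight at (645,260). Next I'll return it to the rack.

```bash
python3 - <<'E'
from h import *
p=np.load('kp.npy');R=Rdown(-.35)
env.move_pose([.45,0,.22],Rdown(0)); env.move_pose([p[0],p[1],.14],R); env.servo_line([p[0]-.0001,p[1]+.0001,.076],feed=.1); env.pause(.2)
f0=np.array(env.read_contact_force())
hit=env.servo_line([p[0]-.0001,p[1]+.0001,.040],feed=.03,f_stop=6); q=np.array(env.read_tool_pos())
print(hit,q.round(4),np.round(env.read_contact_force()-f0,1),np.round(env.read_wrist_torque(),2),env.read_t())
E
```

```text
False [ 0.5007 -0.3214  0.0402] [0.3 0.5 1.2] [-0.01  0.08 -0.02] 69.025
```

Fully down. Release, back off, and do a last check of everything.

```bash
python3 - <<'E'
from ks import *
env.gripper_to(.035); p=env.read_tool_pos(); env.servo_line([p[0],p[1],.15],feed=.08)
env.gripper_to(.085); env.move_pose([.51,-.321,.24],Rdown(0)); env.pause(.2)
m,im,d=snap('wrist'); q=proj(m,[.5,-.321,.068]); print('key top',*rect(m,zmask(m,d,.06,.075,q,60),.068,q,15),env.read_opening())
Z=[at_d(m,(u,v),d[v,u])[2] for v in range(int(q[1])-4,int(q[1])+5) for u in range(int(q[0])-1,int(q[0])+2)];print('z',np.median(Z))
for st in ([.6104,.0607],[.6321,.1772],[.6266,-.1886]): check(np.array(st))
env.move_pose([.42,0,.3],Rdown(0)); m,im,d=snap('top','end.png'); print(env.read_t())
E
```

```text
key top [ 0.50052041 -0.32139377] [0.03050617 0.01019485] -0.3542142734182071 [ 0.50032758 -0.32134329] 370 0.08494192629143146
z 0.06934886340467195
stud top [0.6107 0.0605 0.0614] [0.0223 0.0219 0.0072]
tab [0.5657 0.0524 0.049 ] depth tab [0.5672 0.0525 0.0458] gap [0.045 0.008] area 833
studA_hole [([322.0, 355.0], 0.78)]
cotter1_seat [([6.0, 368.0], 0.82)]
stud top [0.6326 0.1778 0.0614] [0.0222 0.0211 0.0073]
tab [0.5865 0.1764 0.049 ] depth tab [0.588  0.1765 0.0459] gap [0.0461 0.0014] area 839
studA_hole [([167.0, 332.0], 0.96)]
cotter1_seat []
stud top [ 0.6268 -0.189   0.0614] [0.0222 0.0219 0.0067]
tab [ 0.5813 -0.1835  0.049 ] depth tab [ 0.5829 -0.1833  0.0457] gap [ 0.0455 -0.0055] area 849
studA_hole []
cotter1_seat [([321.0, 353.0], 0.74)]
78.35
```

View pics/end.png

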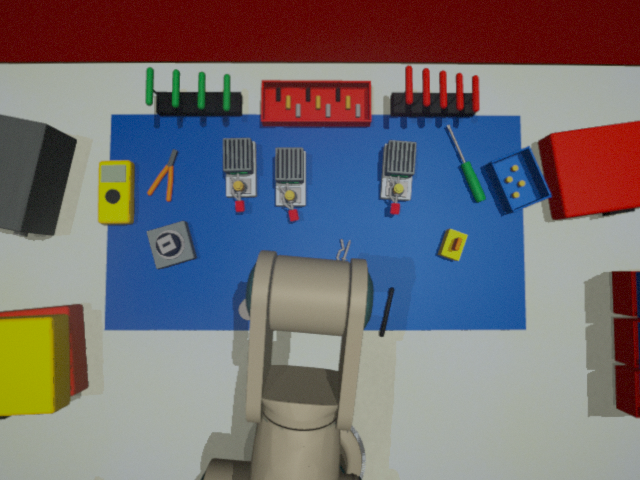

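The top view shows tabs at all three studs (239,207), (293,214), (395,208), the key upright in its rack at (456,244), and the bystanders unmoved. Cotter A has swung about 0.18 rad, within its allowed play.

```bash
python3 -c "
from plant import env
print(env.close_job())"
```

```text
the job is handed in; nothing more can be done
None
```

I handed the job in at about 78 s: modules A, C and D (B is absent) each measured as locked by a cotter, the switch read fully on at about 1.40 rad, and the key stands fully down in its rack; no verdict came back.

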